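# Load the set-up pallet for the measuring microscope

## Robot

A 7-joint arm with a two-finger parallel gripper is mounted at the origin on a cart in front of the work surface, level with it; the furniture and walls round the work are solid. World frame = base frame: x ahead of the robot, y to its left, z up, the work surface at z = 0. Lengths are in m, angles in degrees, forces in N, time in s.
With the tool pointing down it reaches from about 0.425 to 0.875 m from the base axis. Payload 4.7 kg.
Tool frame: the origin (TCP) lies between the finger pads; the fingertips stand 19 mm ahead of it and the grasp point (between the pads) is the TCP; x points along the fingers, z is the direction in which the jaws open and shut, and the axes are right-handed (so a half turn about x gives the same grasp; the last joint's range is limited). The gripper opens to 87 mm and grips with 3 to 60 N. Pads are 19 mm wide; open, the fingers measure 117 mm over their backs; the gripper's body (75 mm by 190 mm) begins 51 mm behind the grasp point.
Start: joints at [-65.655, 18.392, -4.016, 83.108, 1.295, 78.541, -3.26], TCP at [0.26, 0.596, 0.242] pointing down, gripper open.
Joint ranges: [-163.93, 163.93], [-17.29, 119.83], [-79.2, 71.16], [3.27, 140.29], [-89.18, 269.18], [5.43, 117.66], [-154.24, 154.24]. Speed limits (degrees/s): [147.25, 147.25, 180, 180, 180, 180, 180].

## Interface

Orientations are given as [roll, pitch, yaw] about the fixed x, y, z axes, in that order (R = Rz(yaw) Ry(pitch) Rx(roll)).
In Python, from cell import monitor, read_camera, camera_model, env, regions_of gives the robot as it stands. The module is installed in compiled form; this text tells all that it offers.
- The arm moves only by the tool step_arm, never from a script. Its argument "deltas" is a list of rows, each a list of 5 numbers: the gripper's target within -1 to 1 (fully open at 1, half-way at 0, shut at -1), then the shift along the tool's x, y, z in m, then the turn about the tool's x in degrees. A call has 1 to 12 rows; each row is the pose to reach, as a shift and turn from the pose commanded when the call began, along the tool's axes at that moment; what a row does not reach only later rows make up. A row lasts 1/8 s, in which the tool goes at most 62.5 mm and 10.7 degrees, less where a joint would pass 70% of its speed; a pose out of reach is approached as far as the arm can. A call with a gripper value outside its range is refused whole. The fingers move at their own pace and stop on an object; "newtons" is the grip in N (left out, the last holds). Time passes only in rows, so rows that repeat a pose let the fingers close. It gives the time, the measured TCP pose, the force and the opening at its end, in the units of the state.
- monitor.get_obs(): the state, without advancing time (a new reading comes with each control period).
- read_camera(name): name is "side" or "top" or "wrist"; returns (picture, depth): 420x560x3 uint8, red, green, blue; 420x560 float32, m along the optical axis (not along the pixel's ray), 0 where there is no reading.
- camera_model(name): a dict with "fx", "fy", "cx", "cy" (pixels), "xyz" and "attitude" of the camera in the world. Camera axes: x right, y down, z forward; pixel columns grow to the right and rows downward; lengths in m; the calibration is good to about 2 mm. A picture is of the moment at which its call begins: read the wrist's pose just before it. camera_model takes no time and is no camera call; for the wrist camera it gives the pose at the moment of the call.
- env.sign_off(): hands the job in, once; it reports no verdict.
Trained networks look in the newest picture that a camera, given by its name, has taken for a name from the list of things; names that differ only in an ending like _2 or _b are one class to them, and where a whole thing is asked for, a point or a joint stands for the part that bears it (a point fixed in the world has none). Each returns a list of dicts, best first, with "p" (0 to 1); they miss things now and then, are a little off and sometimes report something else, mostly with a low value. They report only what shows in the picture. A call takes as long as a camera call. They do not tell look-alikes from the thing itself.
- regions_of(camera, thing): "pixels" (420x560 bool, what is visible of it) and "pixel" ([column, row] in pixels, amid what is visible of it).
The state is a dict: "time_s": time; "qpos": joint angles; "joint_velocities": joint speeds; "effort": joint torques, N m; "tool_pos": TCP position; "tool_rot": TCP orientation; "force": force on the tool from outside, world axes, zero at the start; "wrist_torque": the same for the moment, N m; "grip_width": finger opening in m.
Only numpy, scipy, OpenCV 4.12 (cv2) and the standard library are available. Lean on these libraries where they do the work, as an engineer would, in place of code of your own. Each camera call takes 0.05 s, during which the arm holds its last target. There are 200 camera calls.

## Task

Load the set-up pallet for the microscope: put the objective, the ring-shaped rotary mount, the vee block and the gauge block each into the pocket that is cut to its shape, upright and all the way down on the pocket floor, then let go of them. Never let the objective tip over, and leave the objective can and the small glue bottle standing where they are.

Things in the scene. Friction and masses are not known exactly. Their poses are not given: they have to be found in the camera images.
- objective: Microscope objective, a heavy upright brown barrel with a domed nose, 35 mm diameter, 61 mm tall, standing on its thread ring on the bench. Origin: centre of its underside, z up. Grasp round the barrel 25 to 45 mm above its underside. Its place is nest_objective.
- rotary_mount: Black and silver ring-shaped optic mount lying flat on the bench, 50 mm outside diameter, 16 mm high with the bezel (14 mm solid). Origin: centre of its underside, z up. Grasp across the outside of the rim (50 mm), on the upper 8 mm, with the fingers opened only to about 65 mm: neighbours may stand 25 mm away. Its place is nest_mount.
- vee_block: Ground steel vee block, 50 mm (own x) x 36 mm (own y) x 34 mm high, vee upward. Origin: centre of its underside, z up. Grasp across its 36 mm sides, above the lowest 12 mm. Half a turn makes no difference. Its place is nest_vee.
- gauge_block: Flat steel gauge block standing on edge, 9 mm (own x) x 30 mm (own y) x 35 mm high. Origin: centre of its underside, z up. Grasp across the 9 mm, above the lowest 14 mm. Half a turn makes no difference. Its place is nest_gauge.
- nest_objective: White plastic block 76 (x) x 70 x 18 mm, fixed on the raised pallet (underside 22 mm, top 40 mm above the bench). Origin: centre of underside; x, y along its edges. In its top: the smaller round pocket, 43 mm diameter and 12 mm deep, mouth chamfered 3 mm wider all round, black rubber floor 6 mm above the underside. For the objective.
- nest_mount: White plastic block 76 (x) x 70 x 18 mm, fixed on the raised pallet (underside 22 mm, top 40 mm above the bench). Origin: centre of underside; x, y along its edges. In its top: the larger round pocket, 58 mm diameter and 6 mm deep, mouth chamfered 3 mm wider all round, black rubber floor 12 mm above the underside. For the rotary mount.
- nest_vee: White plastic block 76 (x) x 70 x 18 mm, fixed on the raised pallet (underside 22 mm, top 40 mm above the bench). Origin: centre of underside; x, y along its edges. In its top: the broad rectangular pocket, 58 mm (own x) x 44 mm (own y) and 10 mm deep, mouth chamfered 3 mm wider all round, black rubber floor 8 mm above the underside. For the vee block, its length along x.
- nest_gauge: White plastic block 76 (x) x 70 x 18 mm, fixed on the raised pallet (underside 22 mm, top 40 mm above the bench). Origin: centre of underside; x, y along its edges. In its top: the narrow slot, 38 mm (own x) x 17 mm (own y) and 12 mm deep, mouth chamfered 3 mm wider all round, black rubber floor 6 mm above the underside. For the gauge block, its 30 mm along x.
- objective_can: Bystander: closed round screw can with a black lid, 53 mm diameter, 64 mm tall, standing on the bench behind the right-hand end of the pallet. Origin: centre of its underside. Leave it alone.
- glue_bottle: Bystander: small dropper bottle with a red nozzle, 29 mm diameter, 76 mm tall, standing at the front of the bench to the right of the loose parts. Origin: centre of its underside. Leave it alone.
There are look-alikes about, which are no part of the job. Leave any green look-alike of the objective alone.

How it is judged:
By the outcome, as a careful person would: the job done as asked, in the order asked, and still so for the second after the job is handed in, with the robot touching nothing.
It also fails if it takes over 93 s, if anything falls off the work surface, if the arm or the gripper's body presses on something with over 40 N, if the wrist force passes 120 N, or if a joint passes its speed limit or range.

## Working session

There is one attempt and no reset: what is moved stays moved. The work goes in short steps, Python scripts to look and compute and a tool call to move; the robot and the scene stay as the last step left them, time stands still between calls to the robot, and variables do not carry over. Pictures are saved under pics/ and viewed, about 12 in all and at most 16, crops included, and the job is handed in when it is done.

Besides the shell and the picture viewer there is one more tool, called by a JSON object that holds its "name" and its "arguments". step_arm: Moves the arm, as the interface text tells. Its arguments: {"type":"object","properties":{"deltas":{"type":"array"},"newtons":{"type":"number"}},"required":["deltas"]}

```bash
mkdir -p pics; cat > h.py <<'E'
import numpy as np, cv2
from scipy.spatial.transform import Rotation as R
from cell import monitor, read_camera, camera_model, env, regions_of
def Rm(a): 
    a=np.array(a)
    return a if a.shape==(3,3) else R.from_euler('xyz',a,degrees=True).as_matrix()
def save(n,im): cv2.imwrite('pics/'+n+'.png',im[:,:,::-1])
def cloud(cam,d,m=None):
    v,u=np.indices(d.shape); P=np.stack([(u-m['cx'])/m['fx']*d,(v-m['cy'])/m['fy']*d,d],-1)
    return P@Rm(m['attitude']).T+np.array(m['xyz'])
def ray(m,px,z):
    r=Rm(m['attitude'])@np.array([(px[0]-m['cx'])/m['fx'],(px[1]-m['cy'])/m['fy'],1]); c=np.array(m['xyz'])
    return c+r*(z-c[2])/r[2]
E
python3 - <<'E'
from h import *
o=monitor.get_obs(); print(o)
for c in ('side','top','wrist'):
    m=camera_model(c); print(c,m)
    im,d=read_camera(c); save(c+'0',im); np.save(c+'0.npy',d)
E
```

```text
{'time_s': 0.0, 'qpos': array([-65.65353243,  18.43905896,  -4.01580759,  83.17648347,
         1.29552671,  78.53848278,  -3.26039118]), 'joint_velocities': array([ 0.0459709 , -0.07113332, -0.06715842, -0.04469693,  0.08275576,
       -0.13118246, -0.02272415]), 'effort': array([ 7.61407173e-04, -4.91290677e+01, -4.03166050e-01, -3.12531424e+01,
       -6.36495254e-02,  4.37367812e-02,  1.98516468e-04]), 'tool_pos': array([0.25942695, 0.59542112, 0.24044765]), 'tool_rot': array([-176.76669756,   89.89107441, -110.3034045 ]), 'force': array([ 0.03242344, -1.27082986, -0.01463933]), 'wrist_torque': array([ 0.00198457, -0.00710516, -0.02182296]), 'grip_width': 0.086907392321593}
side {'fx': 393.296217206305, 'fy': 393.296217206305, 'cx': 284.5239775764714, 'cy': 211.31392156865925, 'xyz': array([0.21270036, 0.5542659 , 0.50605192]), 'attitude': array([-121.53287478,    0.95895934, -147.49935205])}
top {'fx': 380.50677793422057, 'fy': 380.50677793422057, 'cx': 275.55459278906335, 'cy': 207.65099691764732, 'xyz': array([ 0.51360796, -0.06987439,  0.91800005]), 'attitude': array([-1.72938000e+02, -1.39393173e-01, -9.09382001e+01])}
wrist {'fx': 339.8402824369876, 'fy': 339.8402824369876, 'cx': 280.4201876182651, 'cy': 209.65549321934427, 'xyz': array([0.18761956, 0.62689904, 0.38496766]), 'attitude': array([1.63493138e+02, 8.10682275e-02, 6.65927703e+01])}
```

View pics/top0.png

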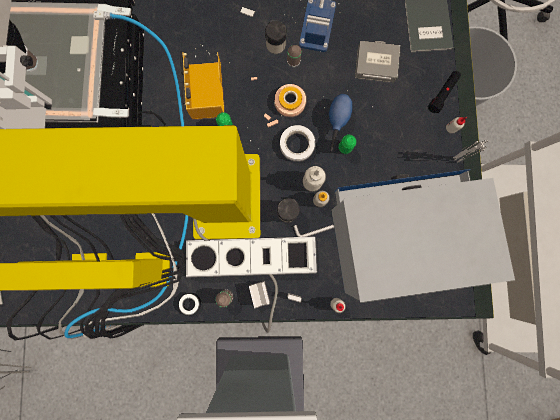

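View pics/side0.png

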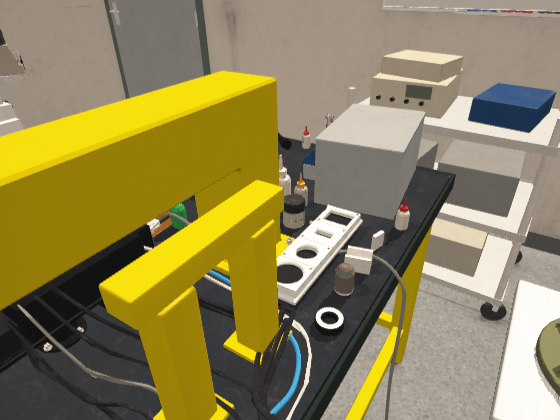

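```bash
python3 - <<'E'
from h import *
for c in ('top','side'):
    im,d=read_camera(c); m=camera_model(c); P=cloud(c,d,m)
    for t in "objective rotary_mount vee_block gauge_block nest_objective nest_mount nest_vee nest_gauge objective_can glue_bottle".split():
        for r in regions_of(c,t)[:3]:
            k=r['pixels']&(d>0); q=P[k]
            if len(q)<5: continue
            z=np.percentile(q[:,2],95); top=q[q[:,2]>z-.006]
            print(c,t,round(r['p'],2),np.round(r['pixel']),k.sum(),'z95 %.3f'%z,'topmed',np.round(np.median(top,0),3),'bb',np.round(np.r_[top.min(0)[:2],top.max(0)[:2]],3))
E
```

```text
top objective 0.74 [348. 140.] 280 z95 0.063 topmed [ 0.775 -0.247  0.061] bb [ 0.762 -0.261  0.788 -0.233]
top objective 0.68 [221. 120.] 155 z95 0.064 topmed [0.833 0.047 0.062] bb [0.822 0.034 0.846 0.06 ]
top objective 0.6 [222. 300.] 232 z95 0.064 topmed [0.419 0.046 0.061] bb [0.405 0.032 0.431 0.059]
top rotary_mount 0.69 [186. 307.] 272 z95 0.020 topmed [0.406 0.132 0.018] bb [0.381 0.107 0.429 0.155]
top vee_block 0.93 [256. 294.] 372 z95 0.037 topmed [ 0.425 -0.038  0.035] bb [ 0.399 -0.053  0.453 -0.012]
top nest_objective 0.86 [234. 255.] 1043 z95 0.044 topmed [0.511 0.023 0.042] bb [ 0.474 -0.012  0.549  0.058]
top nest_objective 0.7 [299. 254.] 967 z95 0.044 topmed [ 0.514 -0.12   0.041] bb [ 0.478 -0.156  0.551 -0.087]
top nest_objective 0.24 [289. 211.] 443 z95 0.069 topmed [ 0.616 -0.102  0.066] bb [ 0.591 -0.127  0.641 -0.077]
top nest_mount 0.66 [205. 259.] 1048 z95 0.044 topmed [0.509 0.094 0.041] bb [0.473 0.057 0.548 0.128]
top nest_vee 0.77 [299. 253.] 995 z95 0.044 topmed [ 0.512 -0.125  0.041] bb [ 0.476 -0.156  0.551 -0.087]
top nest_gauge 0.89 [266. 257.] 1
[... 1214 characters left out ...]
4 0.084 0.04 ] bb [0.461 0.055 0.549 0.198]
side nest_vee 0.7 [341. 218.] 652 z95 0.042 topmed [ 0.511 -0.129  0.041] bb [ 0.475 -0.159  0.552 -0.083]
side nest_gauge 0.94 [329. 231.] 802 z95 0.042 topmed [ 0.509 -0.048  0.041] bb [ 0.473 -0.086  0.55  -0.009]
side nest_gauge 0.21 [329. 318.] 631 z95 0.018 topmed [0.402 0.136 0.016] bb [0.38  0.106 0.429 0.157]
side objective_can 0.59 [291. 210.] 678 z95 0.066 topmed [ 0.614 -0.099  0.065] bb [ 0.59  -0.127  0.64  -0.077]
side objective_can 0.28 [379. 242.] 195 z95 0.036 topmed [ 0.416 -0.109  0.035] bb [ 0.407 -0.127  0.424 -0.056]
side glue_bottle 0.61 [403. 217.] 301 z95 0.057 topmed [ 0.397 -0.21   0.056] bb [ 0.39  -0.219  0.405 -0.203]
```

The objective candidates in the top view are brown at (222,300), green at (348,140) and green at (221,120). Only the one at (222,300) fits, because it is brown and stands with the loose parts. The white ring at (297,143) is a look-alike. The mount at (188,305) fits, black and silver and beside the parts. I'll check both in an enlarged crop and map the yellow obstacles.

```bash
python3 - <<'E'
from h import *
H=np.full((24,34),-1.0)  # x 0.2..0.8 /25mm ; y 0.65..-0.2
for c in ('top','side'):
    d=np.load(c+'0.npy'); P=cloud(c,d,camera_model(c))[d>0]
    i=((P[:,0]-.2)/.025).astype(int); j=((.65-P[:,1])/.025).astype(int)
    k=(P[:,0]>.2)&(i<24)&(P[:,1]<.65)&(j<34)
    np.maximum.at(H,(i[k],j[k]),P[k,2])
print('cols y=.65 -> -.2 step .025 (cm)')
for r in range(23,-1,-1): print('%.3f'%(.2+.025*r),' '.join('%3d'%round(v*100) if v>-.5 else '  .' for v in H[r]))
t=cv2.imread('pics/top0.png')[225:330,170:350]; s=cv2.imread('pics/side0.png')[185:345,240:430]
a=cv2.resize(t,(780,280),interpolation=2)if 0 else cv2.resize(t,None,fx=2.5,fy=2.5,interpolation=2); b=cv2.resize(s,(450,379),interpolation=2)
c=np.zeros((600,800,3),np.uint8); c[:262,:450]=a[:262]; c[:379,0:0]=0
c[221:600,350:800]=b; cv2.imwrite('pics/crop1.png',c)
E
```

```text
cols y=.65 -> -.2 step .025 (cm)
0.775   .   .   .   .   .   .   .   0   9  14  32  35  39  37  14  14  14  13  13   .   .   .   .   .   .   1   1   1   1   3   2   1   3   1
0.750   .   .   .   .   .   .   0   0   0   2  32  35  37  37   .   .   .   .  10  11  10  10   .   .   .   0   2   2   1   2   2   2   2   1
0.725   .   .   .   .   .   .   0   0  13   2  31  36  45  46   .   .   .  12  12   .   .  10   .   .   .   .   3   2   1   1   2   2   2   1
0.700   .   .   .   .   .   0   0  13  15  15  35  36  36  36  36  35  36  36  35  36  35  35  35  36  36  36  36   2   1   1   1   8  10   8
0.675   .   .   .   .   .   0  10  17  17  17  35  35  36  36  36  36  36  36  36  35  36  35  36  36  36  36  35   2   0   1   0   9  13  10
0.650   .   .   .   .   .   .   0  17  17  35  35  35  36  36  35  36  36  36  36  36  36  36  36  36  36  36  35   2   1   1   1   8   8   8
0.625   .   .   .   .   .   .   .  15  16  35  35  35  36  36  36  36  35  36  36  36  36  36  36  36  36  36  35   2   0   7   7   1   7   9
0.600   .   .   1   1   1   1   0  12  35  35  35  35  36  36  36  36  36
[... 1640 characters left out ...]
   .   .  -3   .   .  -3   .  -4  -3  -3  -4  -3   .   .   .   .   .   .   .   .   .   .   .   .   .   .  -6   .   .   .   .   .   .
0.275   .   .   .   .   .   .   .   .   .   .   .   .   .   .   .   .   .   .   .   .   .   .   .   .   .   .   .   .   .   .   .   .   .   .
0.250   .   .   .   .   .   .   .   .   .   .   .   .   .   .   .   .   .   .   .   .   .   .   .   .   .   .   .   .   .   .   .   .   .   .
0.225   .   .   .   .   .   .   .   .   .   .   .   .   .   .   .   .   .   .   .   .   .   .   .   .   .   .   .   .   .   .   .   .   .   .
0.200   .   .   .   .   .   .   .   .   .   .   .   .   .   .   .   .   .   .   .   .   .   .   .   .   .   .   .   .   .   .   .   .   .   .
```

View pics/crop1.png

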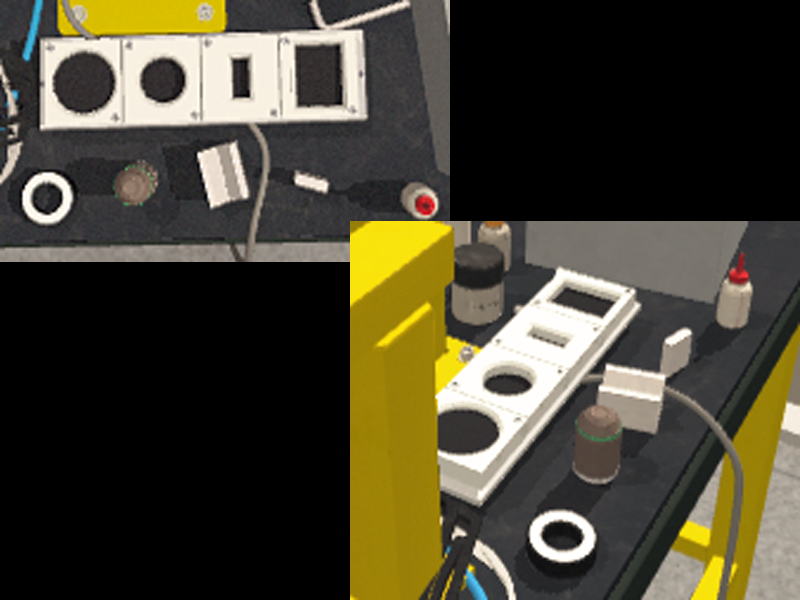

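View pics/wrist0.png

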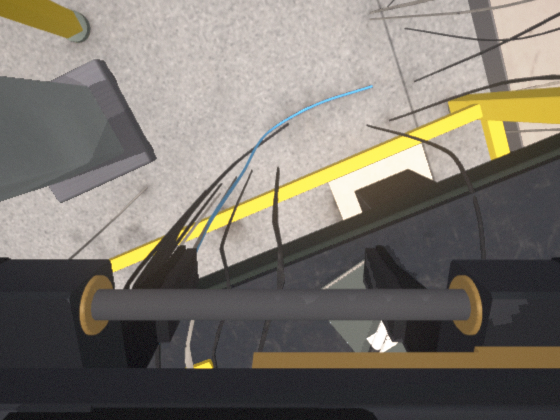

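The crop confirms the brown objective at top (222,300), with the vee block, gauge block, black-and-silver mount ring and red-nozzled glue bottle beside it. From left to right the nests are mount, objective, gauge, vee. The yellow frames are close to the pallet, so I need their faces and undersides, plus the tool axes.

```bash
python3 - <<'E'
from h import *
o=monitor.get_obs(); T=Rm(o['tool_rot']); print('tool axes cols\n',np.round(T,3))
print('cam off in tool',np.round(T.T@(camera_model('wrist')['xyz']-o['tool_pos']),3))
im,d=read_camera('side'); P=cloud('side',d,camera_model('side')); hsv=cv2.cvtColor(im,cv2.COLOR_RGB2HSV)
Y=(hsv[...,0]>20)&(hsv[...,0]<32)&(hsv[...,1]>150)&(d>0)
imt,dt=read_camera('top'); Pt=cloud('top',dt,camera_model('top')); ht=cv2.cvtColor(imt,cv2.COLOR_RGB2HSV)
Yt=(ht[...,0]>20)&(ht[...,0]<32)&(ht[...,1]>150)&(dt>0)
for n,(Q) in {'side':P[Y],'top':Pt[Yt]}.items():
  for nm,lo,hi in (('lower',.42,.55),('upper',.55,.75)):
    q=Q[(Q[:,0]>lo)&(Q[:,0]<hi)&(Q[:,1]>-.1)&(Q[:,1]<.6)&(Q[:,2]>-.02)]
    for z0 in np.arange(-.02,.38,.03):
        s=q[(q[:,2]>=z0)&(q[:,2]<z0+.03)]
        if len(s)>8: print(n,nm,'z%.2f'%z0,len(s),'x',np.round(np.percentile(s[:,0],[2,98]),3),'y',np.round(np.percentile(s[:,1],[1,99]),3), 'ylist',np.unique(np.round(s[:,1],1)))
E
```

```text
tool axes cols
 [[ 0.    -0.917  0.399]
 [ 0.     0.399  0.917]
 [-1.    -0.     0.   ]]
cam off in tool [-0.144  0.078 -0.   ]
side lower z-0.02 771 x [0.446 0.525] y [0.184 0.398] ylist [0.2 0.3 0.4]
side lower z0.01 977 x [0.447 0.509] y [0.192 0.395] ylist [0.2 0.3 0.4]
side lower z0.04 1386 x [0.46  0.506] y [0.2   0.395] ylist [0.2 0.3 0.4]
side lower z0.07 1537 x [0.46  0.506] y [0.2   0.395] ylist [0.2 0.3 0.4]
side lower z0.10 1704 x [0.46  0.506] y [0.201 0.395] ylist [0.2 0.3 0.4]
side lower z0.13 1888 x [0.46  0.506] y [0.2   0.395] ylist [0.2 0.3 0.4]
side lower z0.16 2049 x [0.46  0.505] y [0.201 0.395] ylist [0.2 0.3 0.4]
side lower z0.19 1794 x [0.46  0.489] y [0.2   0.395] ylist [0.2 0.3 0.4]
side lower z0.22 3463 x [0.461 0.498] y [0.179 0.42 ] ylist [0.2 0.3 0.4]
side lower z0.25 7232 x [0.462 0.506] y [0.176 0.42 ] ylist [0.2 0.3 0.4]
side upper z-0.02 63 x [0.587 0.664] y [-0.054  0.123] ylist [-0.1  0.1]
side upper z0.01 325 x [0.572 0.656] y [-0.036  0.123] ylist [-0.   0.1  0.3]
side upper z0.04 61 x [0.578 0.594] y [-0.011  0.295] ylist [-0.   0.2  0.4]
side 
[... 1863 characters left out ...]
592 0.704] y [-0.014  0.304] ylist [-0.   0.1  0.4  0.5]
top upper z0.13 141 x [0.592 0.703] y [-0.014  0.093] ylist [-0.   0.1]
top upper z0.16 160 x [0.592 0.702] y [-0.014  0.095] ylist [-0.   0.1]
top upper z0.19 165 x [0.592 0.703] y [-0.014  0.094] ylist [-0.   0.1]
top upper z0.22 384 x [0.592 0.702] y [-0.014  0.414] ylist [-0.   0.1  0.2  0.3  0.4]
top upper z0.25 593 x [0.592 0.688] y [-0.014  0.398] ylist [-0.   0.1  0.2  0.3  0.4]
top upper z0.28 672 x [0.592 0.699] y [-0.014  0.378] ylist [-0.   0.1  0.2  0.3  0.4]
top upper z0.31 710 x [0.592 0.699] y [-0.014  0.358] ylist [-0.   0.1  0.2  0.3  0.4]
top upper z0.34 18672 x [0.593 0.71 ] y [-0.012  0.341] ylist [0.  0.1 0.2 0.3]
```

Clear picture of the hazards:
- **Lower frame:** x 0.46–0.51, y > 0.17, top 0.265 m.
- **Upper post and beam:** front face at x 0.592, top 0.36 m.

At every nest the jaws must open along world y. First I lift and go round to a viewing pose.

{"name": "step_arm", "arguments": {"deltas": [[1, -0.06, 0, 0, 0], [1, -0.12, 0, 0, 0], [1, -0.15, 0, 0, 0], [1, -0.15, -0.285, -0.253, -10], [1, -0.15, -0.285, -0.253, -20], [1, -0.15, -0.285, -0.253, -23.5], [1, -0.15, -0.285, -0.253, -23.5], [1, -0.15, -0.285, -0.253, -23.5], [1, -0.15, -0.285, -0.253, -23.5], [1, -0.15, -0.285, -0.253, -23.5]]}}

```text
time_s: 2.6
tool_pos: [0.4224, 0.2448, 0.3924]
tool_rot: [-89.2, 89.9, 0.2]
force: [0.0, 0.4, 0.5]
grip_width: 0.0869
```

{"name": "step_arm", "arguments": {"deltas": [[1, 0, -0.013, -0.0625, 0], [1, 0, -0.013, -0.265, 0], [1, 0, -0.013, -0.265, 0], [1, 0.09, -0.013, -0.265, 0], [1, 0.09, -0.013, -0.265, 0], [1, 0.09, -0.013, -0.265, 0], [1, 0.09, -0.013, -0.265, 0], [1, 0.09, -0.013, -0.265, 0]]}}

```text
time_s: 3.6
tool_pos: [0.4335, -0.0133, 0.3028]
tool_rot: [-81.3, 89.9, 8.8]
force: [0.4, 0.2, 0.2]
grip_width: 0.087
```

```bash
cat > look.py <<'E'
from h import *
import sys
def look(name,things,zs):
    o=monitor.get_obs(); T=Rm(o['tool_rot']); m=camera_model('wrist'); im,d=read_camera('wrist'); save(name,im)
    P=cloud('wrist',d,m); p=o['tool_pos']
    print('t %.2f tcp'%o['time_s'],np.round(p,4),'tz ang %.1f'%np.degrees(np.arctan2(T[1,2],T[0,2])))
    for t in things:
        for r in regions_of('wrist',t)[:2]:
            k=r['pixels']&(d>0)
            if k.sum()<20: continue
            q=P[k]; z=np.percentile(q[:,2],90)
            top=q[abs(q[:,2]-z)<.006]
            (c,s,a)=cv2.minAreaRect((top[:,:2]*1e3).astype(np.float32))
            e=cv2.minEnclosingCircle((top[:,:2]*1e3).astype(np.float32))
            print(t,round(r['p'],2),np.round(r['pixel']),'z90 %.3f'%z,'rect c',np.round(c,1),'s',np.round(s,1),'a %.1f'%a,'circ',np.round(e[0],1),round(e[1],1))
    return im,d,P,m
if __name__=='__main__': look(sys.argv[1],sys.argv[2:],None)
E
python3 look.py w1 objective rotary_mount vee_block gauge_block nest_objective nest_mount nest_vee nest_gauge glue_bottle
```

```text
t 3.60 tcp [ 0.4335 -0.0133  0.3028] tz ang 90.1
objective 0.73 [329. 161.] z90 0.062 rect c [416.9  47.1] s [27.  26.8] a 1.7 circ [416.9  46.5] 14.2
objective 0.37 [203. 158.] z90 0.037 rect c [ 415.7 -112.3] s [28.7  9.1] a 73.6 circ [ 415.6 -112.1] 14.7
rotary_mount 0.73 [213. 321.] z90 0.066 rect c [ 629.4 -101.3] s [23.3 47.8] a 0.9 circ [ 620.9 -101.5] 24.0
rotary_mount 0.59 [401. 150.] z90 0.018 rect c [403.3 130.7] s [48.8 49.8] a 0.2 circ [403.7 130.7] 25.2
vee_block 0.94 [263. 168.] z90 0.036 rect c [423.3 -32.5] s [49.2 35.6] a 14.0 circ [423.  -32.5] 28.9
gauge_block 0.53 [201. 158.] z90 0.037 rect c [ 415.4 -112.8] s [29.8  8.9] a 74.2 circ [ 414.4 -112.4] 15.1
nest_objective 0.8 [308. 230.] z90 0.042 rect c [509.8  22.3] s [76.4 69.9] a 1.2 circ [508.4  21.5] 50.0
nest_mount 0.58 [358. 232.] z90 0.042 rect c [508.5  93.9] s [77.2 71.8] a 2.5 circ [507.9  92.6] 50.8
nest_gauge 0.85 [250. 233.] z90 0.042 rect c [511.3 -49.9] s [77.3 69.9] a 1.2 circ [510.6 -49.5] 50.9
nest_gauge 0.72 [361. 231.] z90 0.042 rect c [508.9  94.2] s [76.5 70.6] a 0.8 circ [507.5  93.6] 49.9
glue_bottle 0.67 [116. 146.] z90 0.057 rect c [ 396.7 -212. ] s [17.1 17.3] a 18.6 circ [ 396.9 -212.5] 9.2
```

View pics/w1.png

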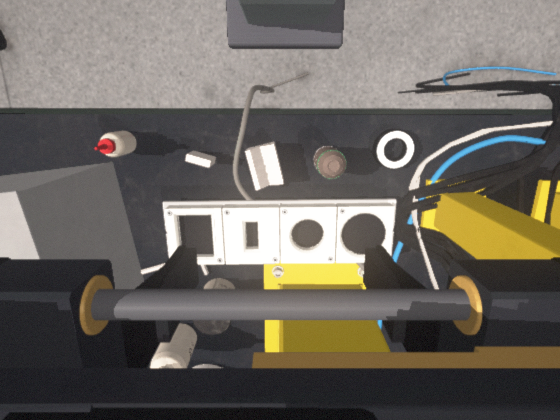

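This confirms the layout. Objective is at (329,161), vee block (263,168), gauge block (201,158), mount (396,149), glue bottle (116,146). The pallet row spans (165–395, 200–265), with pockets left to right: vee, gauge, objective, mount. Next I fit the pocket centres and find the grey box face.

```bash
python3 - <<'E'
from h import *
m=camera_model('wrist'); im,d=read_camera('wrist'); P=cloud('wrist',d,m)
g=cv2.cvtColor(im,cv2.COLOR_RGB2GRAY)
roi=(P[...,0]>.468)&(P[...,0]<.555)&(P[...,1]>-.165)&(P[...,1]<.135)
print('bench z',np.median(P[(abs(P[...,0]-.40)<.02)&(abs(P[...,1]-.005)<.012)&(d>0)][:,2]))
dark=((g<100)&roi).astype(np.uint8)
n,lab,st,ce=cv2.connectedComponentsWithStats(dark)
for i in range(1,n):
    if st[i,4]<150: continue
    c=cv2.findContours((lab==i).astype(np.uint8),cv2.RETR_EXTERNAL,cv2.CHAIN_APPROX_NONE)[0][0].reshape(-1,2)
    for z in (.040,.037):
        q=np.array([ray(m,p,z)[:2] for p in c])*1e3
        r=cv2.minAreaRect(q.astype(np.float32)); print(st[i],z,'rect',np.round(r[0],1),np.round(r[1],1),'a %.1f'%r[2])
b=(P[...,0]>.42)&(P[...,0]<.60)&(P[...,1]<-.17)&(P[...,2]>.05)&(d>0)
q=P[b]; 
for x0 in np.arange(.42,.6,.03):
    s=q[(q[:,0]>x0)&(q[:,0]<x0+.03)]
    if len(s): print('box x%.2f'%x0,'ymax %.3f'%np.percentile(s[:,1],99),'z',np.round(np.percentile(s[:,2],[1,99]),3))
E
```

```text
bench z 0.3880061840007606
[169 197  77   5 355] 0.04 rect [ 461.1 -105. ] [ 5.1 93.5] a 0.1
[169 197  77   5 355] 0.037 rect [ 461.9 -105.6] [ 5.1 94.2] a 0.1
[251 197 141   4 422] 0.04 rect [460.2  35.6] [  3.8 172.7] a 0.1
[251 197 141   4 422] 0.037 rect [461.  36.] [  3.9 173.9] a 0.1
[ 344  215   42   40 1215] 0.04 rect [506.6  92. ] [49.5 53.5] a 31.8
[ 344  215   42   40 1215] 0.037 rect [507.8  92.8] [49.8 53.9] a 31.8
[ 180  217   34   39 1069] 0.04 rect [ 510.3 -120.8] [52.1 39.2] a 0.7
[ 180  217   34   39 1069] 0.037 rect [ 511.4 -121.5] [52.5 39.5] a 0.7
[294 222  30  26 410] 0.04 rect [507.6  21.1] [35.  34.9] a 44.4
[294 222  30  26 410] 0.037 rect [508.7  21.4] [35.3 35.2] a 44.4
box x0.42 ymax -0.229 z [0.052 0.175]
box x0.45 ymax -0.225 z [0.053 0.175]
box x0.48 ymax -0.222 z [0.051 0.164]
box x0.51 ymax -0.218 z [0.051 0.101]
box x0.54 ymax -0.214 z [0.05  0.075]
box x0.57 ymax -0.213 z [0.05  0.064]
```

{"name": "step_arm", "arguments": {"deltas": [[1, 0.04, 0.0165, 0.06, 0], [1, 0.08, 0.0165, 0.06, 0], [1, 0.12, 0.0165, 0.06, 0], [1, 0.12, 0.0165, 0.06, 0], [1, 0.12, 0.0165, 0.06, 0]]}}

```text
time_s: 4.78
tool_pos: [0.4172, 0.0452, 0.1831]
tool_rot: [-74.1, 89.9, 15.8]
force: [0.1, -0.4, 0.0]
grip_width: 0.0874
```

```bash
python3 look.py w2 objective rotary_mount vee_block nest_objective; python3 - <<'E'
from h import *
d=np.load('side0.npy'); P=cloud('side',d,camera_model('side'))[d>0]
q=P[(P[:,1]<-.19)&(P[:,1]>-.27)&(P[:,0]>.40)&(P[:,0]<.7)&(P[:,2]>.09)&(P[:,2]<.16)]
A=np.c_[q[:,0],np.ones(len(q))]; w=np.ones(len(q),bool)
for _ in range(4):
    c=np.linalg.lstsq(A[w],q[w,1],rcond=None)[0]; w=abs(A@c-q[:,1])<.004
print(len(q),w.sum(),'y=%.3f*x+%.4f'%tuple(c),[round(c[0]*x+c[1],4) for x in(.48,.51,.55)],'xrange',np.percentile(q[w,0],[1,99]))
b=P[(P[:,1]<-.2)&(P[:,1]>-.45)&(P[:,0]>.4)&(P[:,0]<.65)]; print('box top',np.percentile(b[:,2],99))
E
```

```text
t 4.78 tcp [0.4172 0.0452 0.1831] tz ang 89.9
objective 0.62 [280. 201.] z90 0.062 rect c [417.2  47.1] s [27.7 27.8] a 57.9 circ [416.9  47.3] 14.5
rotary_mount 0.6 [381. 184.] z90 0.018 rect c [403.7 130.7] s [49.7 49.6] a 89.8 circ [404.  130.9] 25.4
vee_block 0.97 [199. 207.] z90 0.035 rect c [423.6 -32.3] s [49.9 36. ] a 14.2 circ [423.  -32.3] 29.8
vee_block 0.45 [159. 358.] z90 0.031 rect c [598.5 -84.6] s [16.9  2.9] a 46.9 circ [599.4 -85.4] 8.4
nest_objective 0.93 [252. 276.] z90 0.042 rect c [510.3  22. ] s [77.2 69.8] a 0.9 circ [509.6  22.1] 51.1
2608 2431 y=0.122*x+-0.2850 [np.float64(-0.2267), np.float64(-0.2231), np.float64(-0.2182)] xrange [0.42478997 0.62158387]
box top 0.1747015074392329
```

{"name": "step_arm", "arguments": {"deltas": [[1, 0.05, 0, 0.0018, 0], [1, 0.1, 0, 0.0018, 0], [1, 0.125, 0, 0.0018, 0], [1, 0.145, 0, 0.0018, 0], [1, 0.145, 0, 0.0018, 0], [-0.4, 0.145, 0, 0.0018, 0], [-0.4, 0.145, 0, 0.0018, 0], [-0.4, 0.145, 0, 0.0018, 0], [-0.4, 0.145, 0, 0.0018, 0], [-0.4, 0.145, 0, 0.0018, 0]], "newtons": 30}}

```text
time_s: 6.28
tool_pos: [0.4163, 0.047, 0.0367]
tool_rot: [-50.3, 90.0, 39.7]
force: [0.3, 0.5, 0.1]
grip_width: 0.0448
```

{"name": "step_arm", "arguments": {"deltas": [[-0.6, 0, 0, 0, 0], [-0.6, 0, 0, 0, 0], [-0.6, 0, 0, 0, 0], [-0.6, 0, 0, 0, 0]], "newtons": 40}}

```text
time_s: 6.78
tool_pos: [0.4163, 0.0469, 0.0366]
tool_rot: [-168.0, 90.0, -78.0]
force: [0.8, -0.2, 0.6]
grip_width: 0.0332
```

{"name": "step_arm", "arguments": {"deltas": [[-0.6, -0.025, 0, 0, 0], [-0.6, -0.06, 0, 0, 0], [-0.6, -0.085, 0, 0, 0], [-0.6, -0.085, -0.03, -0.008, 0], [-0.6, -0.085, -0.06, -0.016, 0], [-0.6, -0.085, -0.085, -0.0247, 0], [-0.6, -0.085, -0.093, -0.0247, 0], [-0.6, -0.085, -0.093, -0.0247, 0], [-0.6, -0.085, -0.093, -0.0247, 0]]}}

```text
time_s: 7.9
tool_pos: [0.508, 0.0227, 0.1212]
tool_rot: [74.0, 89.9, 164.0]
force: [0.7, -0.4, -2.1]
grip_width: 0.0329
```

```bash
python3 - <<'E'
from look import *
im,d,P,m=look('w3',['objective','nest_objective','nest_mount','nest_gauge'],0)
E
```

```text
t 7.90 tcp [0.508  0.0227 0.1212] tz ang 90.0
objective 0.68 [281. 269.] z90 0.146 rect c [507.3  23.5] s [24.6 28.3] a 88.0 circ [508.4  23.2] 15.2
nest_objective 0.61 [276. 202.] z90 0.042 rect c [499.7  21.7] s [55.1 70.1] a 0.9 circ [497.1  21.8] 42.5
nest_mount 0.72 [379. 216.] z90 0.042 rect c [509.4  92.7] s [76.9 73.1] a 0.9 circ [503.6  92.6] 48.4
nest_gauge 0.89 [177. 217.] z90 0.042 rect c [511.6 -49.9] s [76.7 75.3] a 0.9 circ [506.  -48.9] 48.4
```

View pics/w3.png

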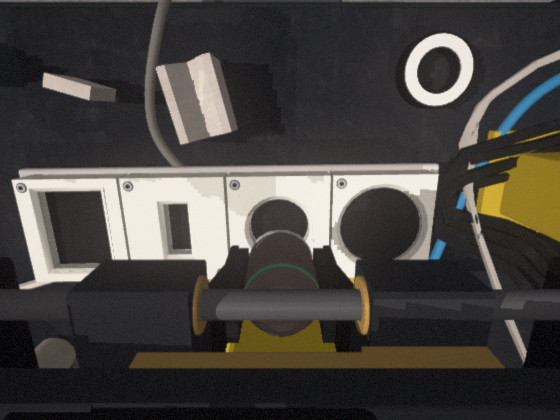

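The objective hangs upright at (281,270), above its pocket, whose rim shows at (278,220). Now I lower it.

{"name": "step_arm", "arguments": {"deltas": [[-0.6, 0, -0.0015, -0.001, 0], [-0.6, 0.02, -0.0015, -0.001, 0], [-0.6, 0.035, -0.0015, -0.001, 0], [-0.6, 0.043, -0.0015, -0.001, 0], [-0.6, 0.049, -0.0015, -0.001, 0], [-0.6, 0.053, -0.0015, -0.001, 0], [-0.6, 0.053, -0.0015, -0.001, 0], [-0.6, 0.053, -0.0015, -0.001, 0]]}}

```text
time_s: 9.15
tool_pos: [0.511, 0.0212, 0.0689]
tool_rot: [-73.4, 90.0, 16.5]
force: [1.1, 1.2, -2.2]
grip_width: 0.0328
```

{"name": "step_arm", "arguments": {"deltas": [[-0.6, 0.0015, 0, 0, 0], [-0.6, 0.003, 0, 0, 0], [-0.6, 0.003, 0, 0, 0]]}}

```text
time_s: 9.52
tool_pos: [0.5106, 0.0212, 0.0654]
tool_rot: [91.6, 90.0, -178.4]
force: [-0.5, -0.0, -2.3]
grip_width: 0.0329
```

Down to 0.0654, still free. I lower in small steps until it touches.

{"name": "step_arm", "arguments": {"deltas": [[-0.6, 0.001, 0, 0, 0], [-0.6, 0.002, 0, 0, 0], [-0.6, 0.002, 0, 0, 0]]}}

```text
time_s: 9.9
tool_pos: [0.511, 0.0212, 0.0646]
tool_rot: [-24.3, 90.0, 65.7]
force: [-3.2, -1.1, 6.0]
grip_width: 0.0329
```

{"name": "step_arm", "arguments": {"deltas": [[-0.1, 0, 0, 0, 0], [-0.1, 0, 0, 0, 0], [0.3, 0, 0, 0, 0], [0.3, 0, 0, 0, 0], [0.3, -0.01, 0, 0, 0], [0.3, -0.05, 0, 0, 0], [0.3, -0.1, 0, 0, 0], [0.3, -0.12, 0, 0, 0], [0.3, -0.12, 0.03, 0, 0], [0.3, -0.12, 0.06, 0, 0], [0.3, -0.12, 0.06, 0, 0]]}}

```text
time_s: 11.28
tool_pos: [0.4495, 0.0213, 0.1842]
tool_rot: [-17.3, 89.9, 72.7]
force: [1.0, -0.0, -0.7]
grip_width: 0.0569
```

```bash
python3 look.py w4 objective rotary_mount nest_mount nest_vee nest_gauge
```

```text
t 11.28 tcp [0.4495 0.0213 0.1842] tz ang 90.0
objective 0.88 [277. 272.] z90 0.088 rect c [503.   21.6] s [29.2 14.3] a 89.6 circ [508.6  21.5] 14.7
rotary_mount 0.73 [409. 149.] z90 0.018 rect c [403.9 130.7] s [48.9 49.9] a 0.2 circ [403.9 130.8] 25.3
nest_mount 0.95 [361. 247.] z90 0.042 rect c [502.6  92.8] s [63.8 73.1] a 1.2 circ [502.4  94. ] 46.6
nest_vee 0.87 [124. 237.] z90 0.042 rect c [ 489.4 -121.5] s [30.7 72.5] a 0.8 circ [ 486.6 -121.4] 37.8
nest_vee 0.6 [280. 270.] z90 0.088 rect c [502.8  21.9] s [29.2 13.5] a 87.1 circ [508.6  21.6] 14.6
nest_gauge 0.79 [197. 245.] z90 0.042 rect c [504.2 -49. ] s [62.4 72.1] a 0.8 circ [503.6 -48.9] 46.4
```

View pics/w4.png

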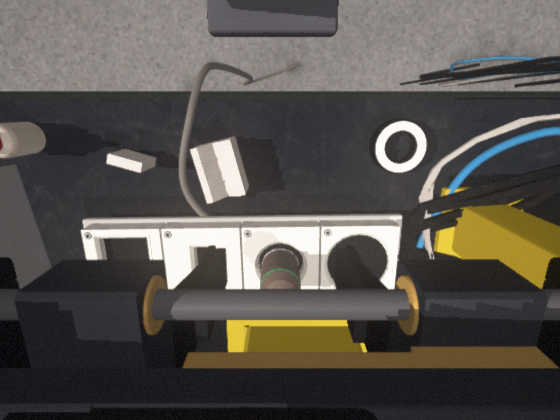

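Objective stands upright in its pocket: top at 0.088 m, image (278,268). Cables lie about 20 mm beyond the mount (401,147), so I'll take it with jaws along world x.

```bash
python3 -c "
from h import *
print(np.round(monitor.get_obs()['qpos'],1))"
```

```text
[-32.5  -4.9  25.4 115.2   2.3  69.2  81.9]
```

{"name": "step_arm", "arguments": {"deltas": [[0.5, 0, 0.03, 0.03, -10], [0.5, 0, 0.0457, 0.07, -20], [0.5, 0.03, 0.0457, 0.1095, -30], [0.5, 0.08, 0.0457, 0.1095, -40], [0.5, 0.1, 0.0457, 0.1095, -40], [0.5, 0.1, 0.0457, 0.1095, -40], [0.5, 0.1, 0.0457, 0.1095, -40]]}}

```text
time_s: 12.45
tool_pos: [0.4061, 0.131, 0.0844]
tool_rot: [-113.2, 89.9, 16.8]
force: [0.2, -0.1, 0.7]
grip_width: 0.0655
```

```bash
python3 look.py w5 rotary_mount
```

```text
t 12.45 tcp [0.4061 0.131  0.0844] tz ang 129.9
rotary_mount 0.83 [287. 243.] z90 0.018 rect c [403.9 130.5] s [49.7 49.1] a 41.3 circ [403.9 130.6] 25.1
```

View pics/w5.png

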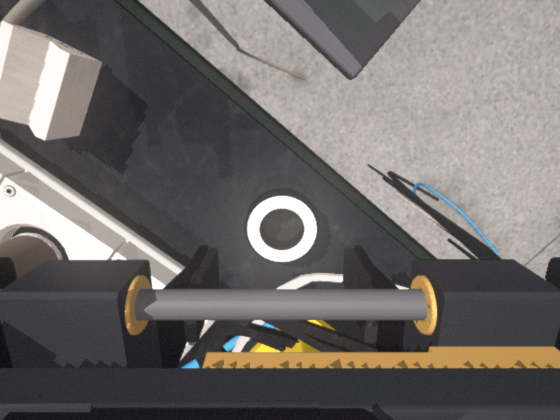

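{"name": "step_arm", "arguments": {"deltas": [[0.5, 0.02, 0.002, 0.001, 0], [0.5, 0.04, 0.002, 0.001, 0], [0.5, 0.052, 0.002, 0.001, 0], [0.5, 0.057, 0.002, 0.001, 0], [0.5, 0.057, 0.002, 0.001, 0], [0.5, 0.057, 0.002, 0.001, 0]]}}

```text
time_s: 13.3
tool_pos: [0.4035, 0.1305, 0.0272]
tool_rot: [-100.2, 89.9, 29.8]
force: [0.2, 0.1, -0.1]
grip_width: 0.0651
```

{"name": "step_arm", "arguments": {"deltas": [[0.2, 0.0015, 0, 0, 0], [0, 0.0015, 0, 0, 0], [0, 0.0015, 0, 0, 0], [0, 0.0015, 0, 0, 0], [0, 0.0015, 0, 0, 0], [0, 0.0015, 0, 0, 0]], "newtons": 25}}

```text
time_s: 14.05
tool_pos: [0.403, 0.1303, 0.0252]
tool_rot: [-97.0, 90.0, 33.0]
force: [-0.3, -0.2, 1.8]
grip_width: 0.049
```

{"name": "step_arm", "arguments": {"deltas": [[0, -0.02, 0, 0, 0], [0, -0.045, 0, 0, 0], [0, -0.07, 0, 0, 0], [0, -0.07, 0, 0, 0]]}}

```text
time_s: 14.55
tool_pos: [0.4041, 0.1309, 0.0964]
tool_rot: [-98.1, 89.8, 31.8]
force: [-0.9, 0.5, -0.1]
grip_width: 0.0491
```

```bash
python3 - <<'E'
from look import *
o=monitor.get_obs(); im,d,P,m=look('w6',['rotary_mount'],0)
T=Rm(o['tool_rot']); Q=(P-o['tool_pos'])@T
q=Q[(d>0)&(Q[...,0]<-.02)]
for x0 in np.arange(-.16,-.02,.01):
    s=q[(q[:,0]>=x0)&(q[:,0]<x0+.01)]
    if len(s)>10: print('x %.2f n%d'%(x0,len(s)),'y',np.round(np.percentile(s[:,1],[1,99]),3),'z',np.round(np.percentile(s[:,2],[0.5,99.5]),3))
print('dmin',d[d>0].min(), 'zero frac bottom',(d[300:]==0).mean())
E
```

```text
t 14.55 tcp [0.4041 0.1309 0.0964] tz ang 130.0
rotary_mount 0.9 [281. 250.] z90 0.089 rect c [398.8 126.8] s [35.3 49.2] a 40.9 circ [404.1 131.8] 25.0
x -0.10 n18595 y [0.023 0.027] z [-0.052  0.053]
x -0.09 n13915 y [0.023 0.027] z [-0.057  0.057]
x -0.08 n23778 y [0.018 0.038] z [-0.063  0.063]
x -0.07 n13974 y [0.007 0.039] z [-0.079  0.08 ]
x -0.06 n4725 y [0.001 0.038] z [-0.08   0.081]
x -0.05 n547 y [-0.005  0.013] z [-0.029  0.03 ]
x -0.04 n983 y [-0.01   0.005] z [-0.029  0.03 ]
x -0.03 n606 y [-0.009  0.012] z [-0.037  0.038]
dmin 0.05709486 zero frac bottom 0.003958333333333334
```

{"name": "step_arm", "arguments": {"deltas": [[0, 0, 0.009, -0.039, 10], [0, 0, 0.0181, -0.0775, 20], [0, 0, 0.0181, -0.0775, 30], [0, 0, 0.0181, -0.0775, 40], [0, 0, 0.0181, -0.0775, 50], [0, 0, 0.0181, -0.0775, 60], [0, 0, 0.0181, -0.0775, 70], [0, 0, 0.0181, -0.0775, 71], [0, 0, 0.0181, -0.0775, 71]]}}

```text
time_s: 15.78
tool_pos: [0.4383, 0.0591, 0.0943]
tool_rot: [145.6, 89.9, -155.3]
force: [0.3, 0.3, -1.4]
grip_width: 0.0488
```

```bash
python3 look.py w7 rotary_mount nest_mount objective
```

```text
t 15.78 tcp [0.4383 0.0591 0.0943] tz ang 59.1
rotary_mount 0.73 [280. 248.] z90 0.087 rect c [432.   62.7] s [49.6 34.4] a 61.1 circ [437.8  59.5] 25.0
nest_mount 0.64 [378. 250.] z90 0.042 rect c [494.7  89.4] s [36.6 90.6] a 32.6 circ [502.7  94.6] 46.1
objective 0.79 [287. 341.] z90 0.058 rect c [499.9  29. ] s [27.3  7.5] a 58.2 circ [503.1  27. ] 13.6
```

View pics/w7.png

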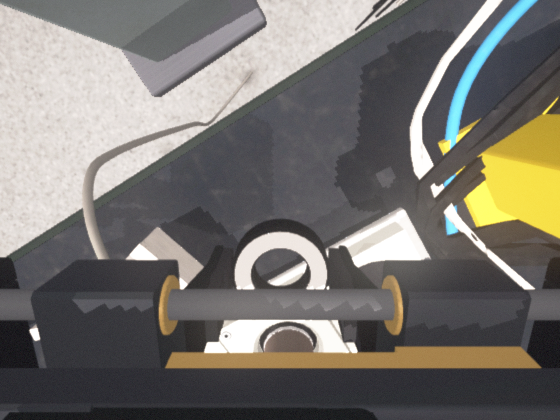

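Mount is held flat, with the nest ahead at (378,250). I'll approach at an angle chosen to clear both yellow frames.

{"name": "step_arm", "arguments": {"deltas": [[0, 0, -0.015, 0.02, 0], [0, 0.01, -0.03, 0.04, 0], [0, 0.019, -0.037, 0.054, 0], [0, 0.019, -0.0426, 0.0626, 0], [0, 0.019, -0.0426, 0.0626, 0], [0, 0.019, -0.0426, 0.0626, 0]]}}

```text
time_s: 16.73
tool_pos: [0.5073, 0.0905, 0.0764]
tool_rot: [39.0, 90.0, 98.0]
force: [0.8, 0.3, -1.8]
grip_width: 0.0491
```

```bash
python3 look.py w8 rotary_mount nest_mount
```

```text
t 16.73 tcp [0.5073 0.0905 0.0764] tz ang 58.9
rotary_mount 0.74 [283. 251.] z90 0.069 rect c [501.4  94.2] s [49.1 34.9] a 58.9 circ [507.6  89.9] 25.4
nest_mount 0.82 [283. 220.] z90 0.042 rect c [509.4  93.3] s [76.7 71.8] a 1.5 circ [509.3  93.8] 51.2
```

View pics/w8.png

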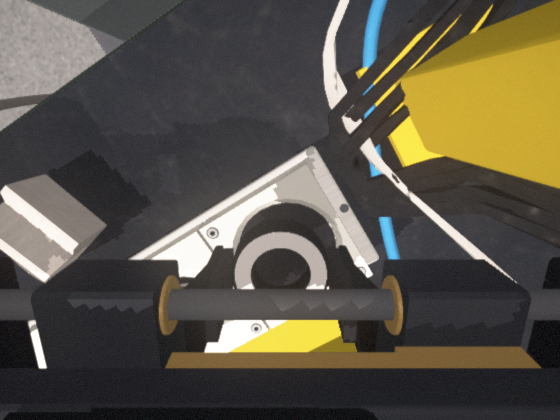

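{"name": "step_arm", "arguments": {"deltas": [[0, 0.004, 0, 0.0018, 0], [0, 0.008, 0, 0.0018, 0], [0, 0.012, 0, 0.0018, 0], [0, 0.015, 0, 0.0018, 0], [0, 0.015, 0, 0.0018, 0]]}}

```text
time_s: 17.5
tool_pos: [0.5083, 0.0923, 0.0607]
tool_rot: [145.0, 90.0, -156.0]
force: [-0.8, -0.2, -0.0]
grip_width: 0.0489
```

{"name": "step_arm", "arguments": {"deltas": [[0, 0.0015, 0, 0, 0], [0, 0.003, 0, 0, 0], [0, 0.003, 0, 0, 0]]}}

```text
time_s: 17.88
tool_pos: [0.5088, 0.0925, 0.0593]
tool_rot: [27.3, 90.0, 86.2]
force: [-3.9, -0.5, 9.1]
grip_width: 0.049
```

Seated: z 0.0593 with 9 N floor contact. Releasing, then rising straight up before moving off.

{"name": "step_arm", "arguments": {"deltas": [[0.3, 0, 0, 0, 0], [0.3, -0.0005, 0, 0, 0], [0.3, -0.001, 0, 0, 0], [0.3, -0.015, 0, 0, 0], [0.3, -0.03, 0.01, -0.02, 0], [0.3, -0.06, 0.03, -0.05, 0], [0.3, -0.08, 0.0426, -0.09, -10], [0.3, -0.1, 0.0426, -0.13, -20], [0.3, -0.1, 0.0426, -0.15, -30], [0.3, -0.1, 0.0426, -0.15, -31], [0.3, -0.1, 0.0426, -0.15, -31]]}}

```text
time_s: 19.25
tool_pos: [0.3949, -0.0135, 0.1581]
tool_rot: [-27.3, 90.0, 62.5]
force: [0.7, 1.2, 0.5]
grip_width: 0.0567
```

```bash
python3 look.py w9 rotary_mount vee_block gauge_block objective nest_vee nest_gauge nest_mount
```

```text
t 19.25 tcp [ 0.3949 -0.0135  0.1581] tz ang 89.8
vee_block 0.86 [259. 238.] z90 0.035 rect c [423.6 -32.7] s [50.1 36.3] a 14.0 circ [423.7 -32.5] 30.5
gauge_block 0.86 [169. 228.] z90 0.037 rect c [ 415.5 -112.8] s [30.   9.5] a 73.4 circ [ 415.4 -112.7] 15.4
objective 0.68 [320. 338.] z90 0.077 rect c [498.2  20.9] s [ 8.9 29. ] a 2.3 circ [502.3  21.1] 14.5
nest_vee 0.56 [198. 344.] z90 0.042 rect c [525.6 -87.2] s [ 6.3 10.6] a 70.3 circ [525.7 -87.4] 5.9
nest_gauge 0.86 [246. 336.] z90 0.042 rect c [513.5 -49.3] s [69.5 36.4] a 89.8 circ [513.  -49.4] 37.7
nest_mount 0.4 [361. 347.] z90 0.042 rect c [525.1  61. ] s [10.8  6.2] a 14.7 circ [525.3  61.1] 5.9
```

View pics/w9.png

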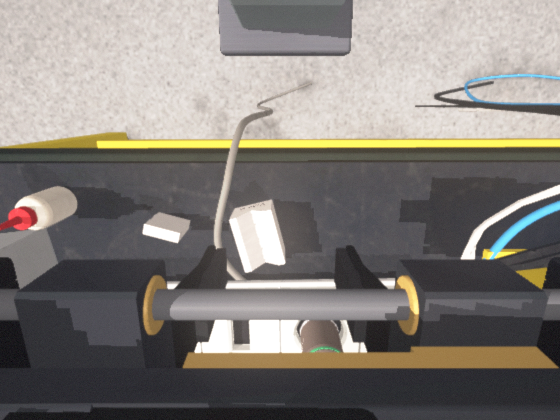

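Vee block is untouched at (259,238). The cable at (222,230) lies flat, below where my fingertips will stop. Going for the vee block.

{"name": "step_arm", "arguments": {"deltas": [[0.4, 0, -0.0287, -0.0191, -10], [0.4, 0.04, -0.0287, -0.0191, -14], [0.4, 0.08, -0.0287, -0.0191, -14], [0.4, 0.105, -0.0287, -0.0191, -14], [0.4, 0.12, -0.0287, -0.0191, -14], [0.4, 0.123, -0.0287, -0.0191, -14], [0.4, 0.123, -0.0287, -0.0191, -14]]}}

```text
time_s: 20.52
tool_pos: [0.424, -0.0332, 0.0356]
tool_rot: [-94.7, 89.9, 9.2]
force: [0.0, 0.2, -1.0]
grip_width: 0.0611
```

```bash
python3 - <<'E'
from look import *
look('w10',['vee_block'],0)
im,d=read_camera('top'); P=cloud('top',d,camera_model('top'))
for t in('rotary_mount','objective','objective_can','glue_bottle'):
    for r in regions_of('top',t)[:3]:
        q=P[r['pixels']&(d>0)]; z=np.percentile(q[:,2],90); tp=q[abs(q[:,2]-z)<.006]; e=cv2.minEnclosingCircle((tp[:,:2]*1e3).astype(np.float32))
        print(t,round(r['p'],2),np.round(r['pixel']),'z90 %.4f'%z,np.round(e[0],1),round(e[1],1))
E
```

```text
t 20.52 tcp [ 0.424  -0.0332  0.0356] tz ang 104.0
vee_block 0.61 [281. 254.] z90 0.035 rect c [423.4 -32.8] s [50.3 36. ] a 14.0 circ [423.5 -32.9] 30.4
vee_block 0.18 [209. 349.] z90 0.040 rect c [475.4 -66.5] s [4.  6.9] a 84.9 circ [475.4 -66.8] 3.7
rotary_mount 0.77 [199. 255.] z90 0.0536 [510.4  92.6] 24.7
objective 0.71 [231. 257.] z90 0.0914 [513.   21.8] 14.6
objective 0.58 [348. 142.] z90 0.0625 [ 773.6 -246. ] 14.6
objective 0.52 [222. 118.] z90 0.0633 [833.   46.5] 15.1
objective_can 0.64 [291. 208.] z90 0.0679 [ 616.6 -101.8] 26.1
glue_bottle 0.6 [336. 303.] z90 0.0582 [ 397.9 -211.7] 8.5
glue_bottle 0.37 [199. 255.] z90 0.0536 [510.8  92.7] 24.8
```

Mount and objective are seated; the top camera puts each at its floor height. Gripping the vee block.

{"name": "step_arm", "arguments": {"deltas": [[0, 0, 0, 0, 0], [-0.5, 0, 0, 0, 0], [-0.5, 0, 0, 0, 0], [-0.5, 0, 0, 0, 0], [-0.5, 0, 0, 0, 0], [-0.5, 0, 0, 0, 0], [-0.5, 0, 0, 0, 0]], "newtons": 45}}

```text
time_s: 21.75
tool_pos: [0.4234, -0.0332, 0.0351]
tool_rot: [-71.8, 90.0, 32.1]
force: [-0.0, 1.4, 1.0]
grip_width: 0.0356
```

{"name": "step_arm", "arguments": {"deltas": [[-0.5, -0.02, 0, 0, 0], [-0.5, -0.05, 0, 0, 0], [-0.5, -0.06, 0, 0, 0], [-0.5, -0.06, 0, 0, 0]]}}

```text
time_s: 22.25
tool_pos: [0.4235, -0.033, 0.095]
tool_rot: [-63.1, 89.9, 40.9]
force: [0.5, 0.7, -3.2]
grip_width: 0.0355
```

{"name": "step_arm", "arguments": {"deltas": [[-0.5, 0, 0, -0.04, 5], [-0.5, 0, -0.02, -0.08, 11], [-0.5, 0, -0.05, -0.0961, 11], [-0.5, 0, -0.0672, -0.0961, 11], [-0.5, 0, -0.0672, -0.0961, 11], [-0.5, 0, -0.0672, -0.0961, 11]]}}

```text
time_s: 23.0
tool_pos: [0.5101, -0.1103, 0.0939]
tool_rot: [88.5, 89.8, -178.6]
force: [0.3, 1.0, -2.9]
grip_width: 0.0357
```

```bash
python3 - <<'E'
from look import *
im,d,P,m=look('w11',['vee_block','nest_vee','nest_gauge'],0)
q=P[(P[...,1]<-.19)&(P[...,1]>-.27)&(P[...,0]>.40)&(P[...,0]<.6)&(P[...,2]>.06)&(P[...,2]<.165)&(d>0)]
A=np.c_[q[:,0],np.ones(len(q))]; w=np.ones(len(q),bool)
for _ in range(5):
    c=np.linalg.lstsq(A[w],q[w,1],rcond=None)[0]; w=abs(A@c-q[:,1])<.003
print(len(q),w.sum(),c,[round(c[0]*x+c[1],4) for x in(.48,.51,.55)],np.percentile(q[w],[1,99],axis=0))
E
```

```text
t 23.00 tcp [ 0.5101 -0.1103  0.0939] tz ang 93.0
vee_block 0.66 [285. 256.] z90 0.094 rect c [ 510.3 -109.7] s [50.6 36.8] a 3.0 circ [ 510.1 -110.1] 30.4
nest_vee 0.9 [239. 201.] z90 0.042 rect c [ 506.7 -122.2] s [65.5 70.3] a 1.0 circ [ 506.9 -122.2] 47.7
nest_gauge 0.93 [376. 218.] z90 0.042 rect c [504.2 -50.3] s [62.9 74.8] a 1.2 circ [495.2 -49.6] 41.9
nest_gauge 0.18 [558. 254.] z90 0.041 rect c [507.8  64.7] s [ 7.3 10.4] a 88.0 circ [508.2  64.6] 5.9
15847 15175 [ 0.12493242 -0.28613641] [np.float64(-0.2262), np.float64(-0.2224), np.float64(-0.2174)] [[ 0.42395378 -0.23339355  0.06064128]
 [ 0.55737174 -0.21638503  0.10925395]]
```

View pics/w11.png

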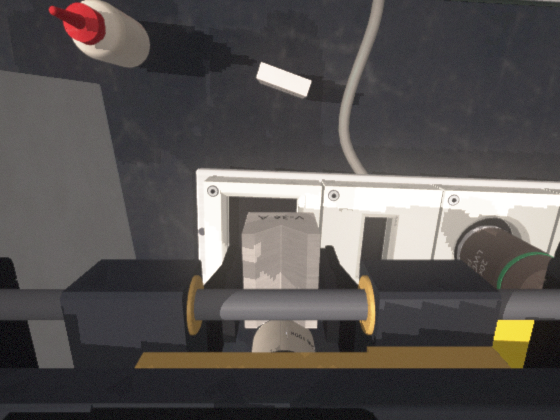

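Vee block is held over its pocket (262,215). The box face clears the gripper body by about 3 mm at the target. Lowering.

{"name": "step_arm", "arguments": {"deltas": [[-0.5, 0, -0.0012, -0.006, 0], [-0.5, 0, -0.0012, -0.0109, 0], [-0.5, 0.008, -0.0012, -0.0109, 0], [-0.5, 0.014, -0.0012, -0.0109, 0], [-0.5, 0.02, -0.0012, -0.0109, 0], [-0.5, 0.025, -0.0012, -0.0109, 0], [-0.5, 0.025, -0.0012, -0.0109, 0]]}}

```text
time_s: 24.08
tool_pos: [0.5132, -0.121, 0.0695]
tool_rot: [91.1, 89.9, -175.9]
force: [0.9, -0.5, -4.5]
grip_width: 0.0355
```

{"name": "step_arm", "arguments": {"deltas": [[-0.5, 0.001, 0, 0, 0], [-0.5, 0.002, 0, 0, 0], [-0.5, 0.003, 0, 0, 0], [-0.5, 0.003, 0, 0, 0]]}}

```text
time_s: 24.58
tool_pos: [0.5135, -0.1211, 0.067]
tool_rot: [-20.6, 90.0, 72.4]
force: [0.5, -0.9, -3.4]
grip_width: 0.0354
```

{"name": "step_arm", "arguments": {"deltas": [[-0.5, 0.001, 0, 0, 0], [-0.5, 0.002, 0, 0, 0], [-0.5, 0.0027, 0, 0, 0], [-0.5, 0.0027, 0, 0, 0]]}}

```text
time_s: 25.08
tool_pos: [0.5136, -0.1211, 0.0651]
tool_rot: [8.1, 90.0, 101.1]
force: [-2.5, 1.6, 5.1]
grip_width: 0.0359
```

{"name": "step_arm", "arguments": {"deltas": [[-0.1, 0, 0, 0, 0], [0.2, 0, 0, 0, 0], [0.2, 0, 0, 0, 0], [0.2, -0.02, 0, 0.002, 0], [0.2, -0.06, 0, 0.004, 0], [0.2, -0.08, 0.04, 0.0134, 10], [0.2, -0.08, 0.08, 0.0134, 20], [0, -0.08, 0.0975, 0.0134, 30], [-0.1, -0.08, 0.0975, 0.0134, 40], [-0.1, -0.08, 0.0975, 0.0134, 50], [-0.1, -0.08, 0.0975, 0.0134, 60], [-0.1, -0.08, 0.0975, 0.0134, 70]]}}

```text
time_s: 26.58
tool_pos: [0.4155, -0.1128, 0.1444]
tool_rot: [14.2, 90.0, 36.8]
force: [0.3, -0.4, 0.3]
grip_width: 0.0394
```

{"name": "step_arm", "arguments": {"deltas": [[-0.1, 0, 0, 0, 10], [-0.1, 0, 0, 0, 20], [-0.1, 0, 0, 0, 30], [-0.1, 0, 0, 0, 39], [-0.1, 0, 0, 0, 39]]}}

```text
time_s: 27.2
tool_pos: [0.4154, -0.1129, 0.1443]
tool_rot: [37.6, 90.0, 21.6]
force: [0.3, 0.3, 0.7]
grip_width: 0.0389
```

```bash
python3 look.py w12 gauge_block vee_block
```

```text
t 27.20 tcp [ 0.4154 -0.1129  0.1443] tz ang -16.0
gauge_block 0.76 [282. 208.] z90 0.037 rect c [ 416.2 -112.9] s [29.8  8.6] a 74.0 circ [ 415.7 -112.7] 15.2
gauge_block 0.57 [358.  21.] z90 0.042 rect c [510.7   5.2] s [76.6 36.9] a 0.9 circ [510.5   5.1] 42.0
vee_block 0.6 [416. 198.] z90 0.065 rect c [ 514.5 -120.5] s [50.8 36.7] a 2.8 circ [ 514.1 -120.2] 30.1
```

Vee block is seated, top at 0.065 m. Taking the gauge block.

{"name": "step_arm", "arguments": {"deltas": [[-0.1, 0.05, 0, 0.0005, 0], [-0.1, 0.085, 0, 0.0005, 0], [-0.1, 0.1, 0, 0.0005, 0], [-0.1, 0.107, 0, 0.0005, 0], [-0.1, 0.107, 0, 0.0005, 0], [-1, 0.107, 0, 0.0005, 0], [-1, 0.107, 0, 0.0005, 0], [-1, 0.107, 0, 0.0005, 0], [-1, 0.107, 0, 0.0005, 0], [-1, 0.107, 0, 0.0005, 0], [-1, 0.107, 0, 0.0005, 0]], "newtons": 30}}

```text
time_s: 28.72
tool_pos: [0.4162, -0.1129, 0.0376]
tool_rot: [36.8, 90.0, 20.8]
force: [-0.7, 1.1, 3.2]
grip_width: 0.0088
```

{"name": "step_arm", "arguments": {"deltas": [[-1, -0.03, 0, 0, 0], [-1, -0.07, 0, 0, 0], [-1, -0.07, 0, 0, -10], [-1, -0.07, 0, 0, -20], [-1, -0.07, 0, 0, -30], [-1, -0.07, 0, 0, -40], [-1, -0.07, 0, 0, -50], [-1, -0.07, 0, 0, -60], [-1, -0.07, 0, 0, -70], [-1, -0.07, 0, 0, -80], [-1, -0.07, 0, 0, -90], [-1, -0.07, 0, 0, -100]]}}

```text
time_s: 30.22
tool_pos: [0.4156, -0.1129, 0.107]
tool_rot: [96.7, 90.0, -179.0]
force: [0.6, 0.0, -0.5]
grip_width: 0.0089
```

{"name": "step_arm", "arguments": {"deltas": [[-1, 0, 0, 0, -7], [-1, 0, 0, 0, -7]]}}

```text
time_s: 30.48
tool_pos: [0.4157, -0.1128, 0.1071]
tool_rot: [80.8, 90.0, 171.7]
force: [-0.2, -0.3, -1.2]
grip_width: 0.009
```

{"name": "step_arm", "arguments": {"deltas": [[-1, 0, -0.02, 0.04, 0], [-1, 0, -0.05, 0.0612, 0], [-1, 0, -0.08, 0.0612, 0], [-1, 0, -0.0965, 0.0612, 0], [-1, 0, -0.0965, 0.0612, 0], [-1, 0, -0.0965, 0.0612, 0]]}}

```text
time_s: 31.22
tool_pos: [0.5104, -0.0503, 0.1069]
tool_rot: [86.8, 89.9, 177.6]
force: [-0.3, 0.9, -1.0]
grip_width: 0.0084
```

```bash
python3 look.py w13 gauge_block nest_gauge nest_vee nest_objective
```

```text
t 31.23 tcp [ 0.5104 -0.0503  0.1069] tz ang 90.9
gauge_block 0.82 [282. 257.] z90 0.106 rect c [504.8 -49.8] s [20.2  9.6] a 0.7 circ [504.6 -50.3] 10.6
gauge_block 0.36 [278. 210.] z90 0.042 rect c [502.4 -50.3] s [58.8 70.3] a 0.7 circ [500.4 -50.1] 44.0
nest_gauge 0.71 [278. 210.] z90 0.042 rect c [503.1 -50.2] s [60.  70.2] a 0.7 circ [501.1 -49.9] 44.2
nest_vee 0.95 [176. 194.] z90 0.042 rect c [ 510.8 -121.3] s [73.8 72.5] a 1.5 circ [ 510.9 -122. ] 50.6
nest_objective 0.59 [383. 200.] z90 0.042 rect c [507.9  22.9] s [72.2 72.7] a 0.8 circ [508.2  21.6] 50.0
```

View pics/w13.png

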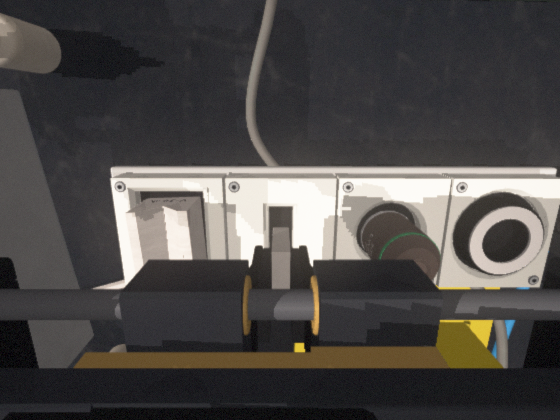

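The mount, objective and vee block sit in their pockets at (503,238), (395,235) and (165,235). The gauge block is over its slot (280,215). Lowering.

{"name": "step_arm", "arguments": {"deltas": [[-1, 0.012, -0.0008, 0, 0], [-1, 0.022, -0.0008, 0, 0], [-1, 0.029, -0.0008, 0, 0], [-1, 0.034, -0.0008, 0, 0], [-1, 0.038, -0.0008, 0, 0], [-1, 0.038, -0.0008, 0, 0]]}}

```text
time_s: 32.22
tool_pos: [0.5121, -0.0501, 0.0691]
tool_rot: [102.9, 90.0, -166.1]
force: [0.2, 0.8, -0.1]
grip_width: 0.0087
```

{"name": "step_arm", "arguments": {"deltas": [[-1, 0.001, 0, 0, 0], [-1, 0.002, 0, 0, 0], [-1, 0.003, 0, 0, 0], [-1, 0.003, 0, 0, 0]]}}

```text
time_s: 32.72
tool_pos: [0.5122, -0.05, 0.0663]
tool_rot: [0.1, 90.0, 91.0]
force: [0.4, 0.6, -1.1]
grip_width: 0.0085
```

{"name": "step_arm", "arguments": {"deltas": [[-1, 0.001, 0, 0, 0], [-1, 0.0016, 0, 0, 0], [-1, 0.0016, 0, 0, 0]]}}

```text
time_s: 33.1
tool_pos: [0.5124, -0.0501, 0.0656]
tool_rot: [-3.7, 90.0, 87.2]
force: [-1.4, 0.0, 6.2]
grip_width: 0.0087
```

{"name": "step_arm", "arguments": {"deltas": [[-0.6, 0, 0, 0, 0], [-0.4, 0, 0, 0, 0], [-0.4, 0, 0, 0, 0], [-0.4, -0.015, 0, 0, 0], [-0.4, -0.06, 0, 0, 0], [-0.4, -0.12, 0, 0, 0], [-0.4, -0.17, 0.05, 0.02, 0], [-0.4, -0.17, 0.085, 0.02, 0], [-0.4, -0.17, 0.085, 0.02, 0], [-0.4, -0.17, 0.085, 0.02, 0]]}}

```text
time_s: 34.35
tool_pos: [0.4274, -0.0316, 0.2353]
tool_rot: [-60.9, 89.9, 30.1]
force: [0.0, -0.2, -0.8]
grip_width: 0.0259
```

```bash
python3 - <<'E'
from look import *
im,d,P,m=look('w14',['objective','rotary_mount','vee_block','gauge_block'],0)
im,d=read_camera('side'); save('side1',im); P=cloud('side',d,camera_model('side'))
for t in('rotary_mount','objective','vee_block','gauge_block','objective_can','glue_bottle'):
    for r in regions_of('side',t)[:1]:
        q=P[r['pixels']&(d>0)]; z=np.percentile(q[:,2],95); tp=q[abs(q[:,2]-z)<.006]
        print('side',t,round(r['p'],2),np.round(r['pixel']),'z95 %.4f'%z,np.round(np.median(tp,0),3))
a=cv2.imread('pics/w14.png')[150:420,60:560]; b=cv2.resize(cv2.imread('pics/side1.png')[170:310,240:440],(457,320),interpolation=2)
c=np.zeros((600,520,3),np.uint8); c[:270,:500]=a; c[275:595,:457]=b; cv2.imwrite('pics/fin.png',c)
E
```

```text
t 34.35 tcp [ 0.4274 -0.0316  0.2353] tz ang 90.9
objective 0.52 [334. 260.] z90 0.083 rect c [496.9  25.9] s [11.5  5.1] a 49.0 circ [498.  25.] 5.8
rotary_mount 0.79 [392. 252.] z90 0.052 rect c [491.5  91.1] s [15.4 44.7] a 2.8 circ [499.2  91.5] 22.4
vee_block 0.65 [199. 252.] z90 0.065 rect c [ 493.5 -121.3] s [ 9.5 35.8] a 2.4 circ [ 493.5 -121.2] 18.1
gauge_block 0.76 [265. 270.] z90 0.065 rect c [512.2 -49.6] s [30.5  8.4] a 0.1 circ [512.  -49.4] 15.5
side rotary_mount 0.65 [287. 272.] z95 0.0519 [0.506 0.094 0.05 ]
side objective 0.67 [305. 242.] z95 0.0895 [0.511 0.026 0.088]
side vee_block 0.69 [338. 211.] z95 0.0651 [ 0.514 -0.127  0.063]
side gauge_block 0.47 [322. 230.] z95 0.0642 [ 0.511 -0.047  0.063]
side objective_can 0.79 [291. 210.] z95 0.0663 [ 0.613 -0.099  0.065]
```

View pics/fin.png

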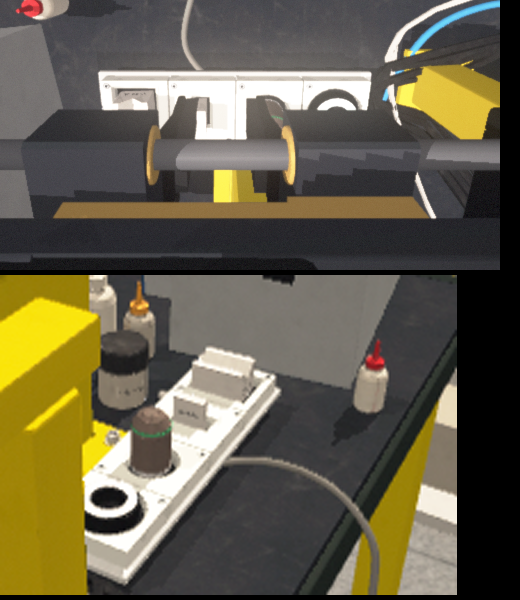

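The side view shows all four parts upright in their pockets: mount (110,505), objective (152,445), gauge block (190,408) and vee block (225,372). The can (122,370) and bottle (372,385) are still standing. Handing in.

```bash
python3 -c "
from cell import env; print(env.sign_off())"
```

```text
the job is handed in; nothing more can be done
None
```

The pallet is loaded and handed in at about 35 s of the 93 s allowed. I placed the objective, rotary mount, vee block and gauge block in that order. Each was lowered until the wrist force showed it on the pocket floor (5–9 N), then released, and the arm was clear of everything at the end.

**Seating:** the side camera read the part tops at 0.0895 m (objective), 0.052 m (mount), 0.065 m (vee block) and 0.064 m (gauge block). The expected heights are 0.089, 0.050, 0.064 and 0.063 m. All four agree, since this camera read 1–2 mm high on every part.

**Bystanders:** the objective stayed upright throughout. In the last side picture the objective can and glue bottle stand where they were. The network did not report the bottle in that last check, so I confirmed it only in the picture. I never went near the green look-alikes.

**Differences:** the vee block sits about 2° askew and 1–2 mm off centre, within the pocket's play. I did this on purpose, to keep the gripper about 3 mm clear of the grey box beside it. No check failed.

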